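Secure a stoneware jar in its locking rack

TASK

Slide the blue jar along its wooden track until it rests against the back stop, then set the cork stopper with the red knob (not the black bung) fully down into the jar's neck. Then lower the hinged steel bar all the way over the stopper, and after that push the yellow-headed pin through fork and bar until its head rests against the fork. Keep the jar upright and leave the other things where they are.

Things in the scene. Friction and masses are not known exactly. Their poses are not given: they have to be found in the camera images.
- rack: fixed wooden rack. Origin on the table under the seated jar's axis; x along the track from open end to back stop, y left, z up. In mm: board x -167 to 78, y +-125, 12 thick; rails 20 high, inner faces y = +-43; back stop 40 high, face x = 41. Blue fork on a post: x -55 to 25, y -120 to -80, up to z 156. Hinge post: x +-25, y 90 to 120, up to z 151.
- rack_seat (a point): point on the track floor (12 mm above the table) where the middle of the jar's underside is when the jar touches the back stop (1 mm play); axes as the rack's
- rack_fork (a point): mouth of the pin hole on the robot-side face of the blue fork (rack x -55, y -100, z 136 mm); the hole runs along rack +x: a 45 mm thick near block, a 20 mm gap for the bar's lug, a 15 mm far cheek. Holes 15.5 and 17 mm wide. The post below is as wide as the fork; the space on its robot side is free above the board
- rack_hinge (a point): hinge axis of the bar (rack x 0, y +100, z 136 mm); the axis runs along rack x
- bar (a joint): angle of the steel bar about rack_hinge, in the rack's y-z plane: 0 = lowered level over the jar, lug in the fork (hard stop); 1.57 = upright; more = leaning out to rack +y. Starts a little past upright and stays where it is left (2 to 4 N move it). Bar 20 mm wide, 14 mm thick, reaches 219 mm from the axis. Lowered: underside z 129 mm, top 143 mm, 6 mm above a seated stopper's knob
- bar_end (a point): centre of the hole in the bar's lug, 200 mm from the hinge axis; the lug is 16 mm thick (rack x), 38 mm long and 34 mm high
- jar: loose blue stoneware jar, about 0.45 kg, 80 mm diameter, 75 mm high, its cylindrical belly 4 to 42 mm above its underside; origin in the middle of the underside, z up. It starts standing in the track, 55 to 95 mm short of home
- jar_rim (a point): centre of the jar's mouth, on the top of the neck, 75 mm above the underside. Neck 51 mm outside, 39 mm inside diameter, the jar hollow below it
- stopper: loose cork stopper: tapered plug 30 mm long (25 mm diameter below, 36 mm on top), flange 52 mm diameter, 6 mm thick, red knob 26 mm diameter, 30 mm high. Origin at the centre of the flange's underside (lies on the jar's rim when seated), z up: plug down to z -30, knob from z 6 to 36 mm. Starts upright in one of the two holes of the block
- bung: black rubber bung of the same shape and size, black knob, in the other hole of the block; leave it
- block: fixed wooden block 190 x 90 x 45 mm with two holes 94 mm apart along its x; origin in the middle of its underside. The flanges rest on its top, 45 mm above the table
- pin: loose steel pin, shaft 14 mm in diameter and 100 mm long, with a yellow disc head 32 mm in diameter, 10 mm thick. Origin where head and shaft meet, x along the shaft to its tip (the head reaches to x = -10). It starts lying level in the near fork block, along rack +x, with 56 to 61 mm of the shaft still sticking out towards the robot
- can: tin can, 72 mm diameter, 110 mm high; origin under its middle; leave it
- glassjar: green glass jar with a brass lid, 76 mm diameter, 120 mm high; origin under its middle; leave it
- mug: white mug, 76 mm diameter, 90 mm high; origin under its middle; leave it
- brown: brown bottle with a yellow cap, 70 mm diameter, 190 mm high; origin under its middle; leave it
- bowl: terracotta bowl, 70 mm diameter, 30 mm high; origin under its middle; leave it
- brush: brush 170 mm long lying beyond the rack; leave it
There are look-alikes about, which are no part of the job. Of the things like the stopper, leave any that is green; of the rest the smaller one is meant.

How it is judged:
On the way, in this order (a step that is already met when the one before it is completed fails the run):
1. the jar stands against the back stop of its track (x of jar in the frame of rack_seat between -0.007 and 0.007 m and y of jar in the frame of rack_seat between -0.007 and 0.007 m and angle between jar's own z axis and vertical below 0.06 rad), for 0.2 s.
2. the cork stopper sits fully down in the jar's neck and is let go (horizontal distance between stopper and jar_rim below 0.005 m and z of stopper in the frame of jar_rim between -0.003 and 0.003 m and angle between stopper's own z axis and vertical below 0.06 rad and contact force between the fingers and stopper below 0.3 N), for 0.2 s.
3. the bar is lowered all the way over the stopper (value of joint bar below 0.03 rad and horizontal distance between stopper and jar_rim below 0.005 m and z of stopper in the frame of jar_rim between -0.003 and 0.003 m and angle between stopper's own z axis and vertical below 0.06 rad), for 0.2 s.
4. the pin is pushed through fork and bar until its head rests against the fork (x of pin in the frame of rack_fork between -0.004 and 0.004 m and y of pin in the frame of rack_fork between -0.004 and 0.004 m and z of pin in the frame of rack_fork between -0.004 and 0.004 m and angle between the x axis of pin and the x axis of rack_fork, either way round below 0.08 rad and value of joint bar below 0.03 rad), for 0.2 s.
At the end, for the whole second after the job is handed in: jar upright within 7 mm of home; cork stopper upright in its neck, flange within 3 mm of the rim and 5 mm of centre; bar lowered within 0.03 rad; pin through fork and bar, head within 4 mm of the fork; all at rest (all of step 1 and all of step 4 and horizontal distance between stopper and jar_rim below 0.005 m and z of stopper in the frame of jar_rim between -0.003 and 0.003 m and angle between stopper's own z axis and vertical below 0.06 rad and linear speed of each of jar, stopper, pin below 0.02 m/s); the robot touches nothing.
It fails at once if the jar is tipped by more than about 20 degrees (angle between jar's own z axis and vertical above 0.35 rad).
It fails at once if another thing (bung, can, glass jar, mug, bottle, bowl or brush) is moved by more than 30 mm (distance of any of can, glassjar, mug, brown, bowl, brush, bung from where it was at the start of the episode above 0.03 m).
It also fails if it takes over 72 s, if anything falls off the work surface, if the arm or the gripper's body presses on something with over 40 N, if the wrist force passes 120 N, or if a joint passes its speed limit or range.

ROBOT

A 7-joint arm with a two-finger parallel gripper is mounted at the origin on the work surface. World frame = base frame: x ahead of the robot, y to its left, z up, the work surface at z = 0. Lengths are in m, angles in rad, forces in N, time in s.
With the tool pointing down it reaches from about 0.4 to 0.875 m from the base axis. Payload 4.4 kg.
Tool frame: the origin (TCP) lies midway between the tips of the shut fingers; the grasp point (between the pads) lies 19 mm behind it; z points along the fingers, y is the line along which they close (so a half turn about z gives the same grasp; the last joint's range is limited). The gripper opens to 85 mm and grips with 20 to 120 N. Pads are 22 mm wide; open, the fingers measure 114 mm over their backs; the gripper's body (76 mm by 85 mm) begins 54 mm behind the grasp point. The pads swing forward as they close: fully open they stand 13 mm farther back than shut.
Start: joints at [-1.275, 0.628, 0.038, 1.517, -0.027, 0.996, -0.02], TCP at [0.23, 0.608, 0.231] pointing down, gripper open.
Joint ranges: [-3.06, 3.06], [-0.37, 2.12], [-1.25, 1.32], [0.18, 2.47], [-1.1, 4.24], [0.23, 1.98], [-2.94, 2.94]. Speed limits (rad/s): [2.57, 2.57, 3.14, 3.14, 3.14, 3.14, 3.14].

INTERFACE

Orientations are given as [roll, pitch, yaw] about the fixed x, y, z axes, in that order (R = Rz(yaw) Ry(pitch) Rx(roll)).
In Python, from station import * gives the robot as it stands.
- The arm moves only by the tool apply_moves, never from a script. Its arguments are lists of equal length, an entry for each row: "slide": the shift along the tool's x, y, z in units of 0.3 m (1.0 is 0.3 m), a list of three; "turn": the turn, a rotation vector about the tool's x, y, z in units of 90 degrees (1.0 is 90 degrees), a list of three; "gripper": the closure, from 0 (fully open) to 1 (shut). A call has 1 to 20 rows; each row shifts and turns the commanded pose from where the row before left it, along the tool's axes as they then stand; what a row does not reach is not made up. A row lasts 1/8 s, in which the tool goes at most 62.5 mm and 10.7 degrees, less where a joint would pass 70% of its speed; a pose out of reach is approached as far as the arm can. A call with a number of a shift or a turn outside -1 to 1 is refused whole. A call with a gripper value outside its range is refused whole. The fingers move at their own pace and stop on an object; "grip_force" is the grip in N (left out, the last holds). Time passes only in rows, so rows that do not move let the fingers close. It gives the time, the measured TCP pose, the force, the opening and the grip force at its end, in the units of the state.
- get_state(): the state, without advancing time (a new reading comes with each control period).
- grab_frame(name): name is "side" or "top"; returns (picture, depth): 420x560x3 uint8, red, green, blue; 420x560 float32, m along the optical axis (not along the pixel's ray), 0 where there is no reading.
- get_calibration(name): a dict with "mtx" (3x3 intrinsics, pixels), "D" ([k1, k2, p1, p2, k3] as OpenCV has them; the pictures are not rectified), "camera_from_world" (4x4, takes a point from world to camera coordinates). Camera axes: x right, y up, looking along -z (the intrinsics and any distortion apply to the point x, -y, -z); pixel columns grow to the right and rows downward; lengths in m; the calibration is good to about 2 mm. A picture is of the moment at which its call begins. get_calibration takes no time and is no camera call.
- close_job(): hands the job in; it is judged then, once.
The state is a dict: "clock": time; "joint_pos": joint angles; "qd": joint speeds; "effort": joint torques, N m; "eef_pos": TCP position; "tcp_rot": TCP orientation; "force": force on the tool from outside, world axes, zero at the start; "torque": the same for the moment, N m; "opening": finger opening in m; "finger_force": force on a finger pad.
Only numpy, scipy, OpenCV 4.12 (cv2) and the standard library are available. Lean on these libraries where they do the work, as an engineer would, in place of code of your own. Each camera call takes 0.05 s, during which the arm holds its last target. There are 200 camera calls.

## Working session

There is one attempt and no reset: what is moved stays moved. The work goes in short steps, Python scripts to look and compute and a tool call to move; the robot and the scene stay as the last step left them, time stands still between calls to the robot, and variables do not carry over. Pictures are saved under pics/ and viewed, at most 13 in all, crops included, and the job is handed in when it is done.

Besides the shell and the picture viewer there is one more tool, called after ">>>" as name(argument=value, ...) on one line, values as JSON. apply_moves: Moves the arm, as the interface text tells. Shifts and turns lie within -1 to 1; 1 stands for 0.3 m of shift or 90 degrees of turn. Its arguments: {"type":"object","properties":{"slide":{"type":"array","items":{"type":"array","items":{"type":"number"}}},"turn":{"type":"array","items":{"type":"array","items":{"type":"number"}}},"gripper":{"type":"array","items":{"type":"number"}},"grip_force":{"type":"number"}},"required":["slide","turn","gripper"]}

```bash
mkdir -p pics; ls
python3 - <<'E'
from station import *
import cv2,numpy as np
for n in("side","top"):
    p,d=grab_frame(n); np.savez(f'{n}.npz',p=p,d=d); c=get_calibration(n)
    cv2.imwrite(f'pics/{n}0.png',cv2.resize(p[:,:,::-1],(800,600)))
    M=np.array(c["camera_from_world"]);print(n,np.array(c["mtx"]).tolist(),c["D"],np.round(np.linalg.inv(M),4).tolist())
print(get_state())
E
```

```text
pics
side [[451.5782330073769, 0.0, 275.152877903803], [0.0, 451.5782330073769, 210.4478722925664], [0.0, 0.0, 1.0]] [0.01255189 0.         0.         0.         0.        ] [[0.9582, 0.2115, -0.1927, 0.3201], [-0.2861, 0.7188, -0.6337, -0.7161], [0.0045, 0.6623, 0.7492, 0.963], [0.0, 0.0, 0.0, 1.0]]
top [[422.69990679822143, 0.0, 277.3676928631777], [0.0, 422.69990679822143, 204.54766225936945], [0.0, 0.0, 1.0]] [0.03528715 0.         0.         0.         0.        ] [[-0.0007, 0.9934, -0.1149, 0.4242], [-1.0, -0.0013, -0.0055, 0.0266], [-0.0056, 0.1148, 0.9934, 1.1819], [0.0, 0.0, 0.0, 1.0]]
{'clock': 0.1, 'joint_pos': array([-1.27478167,  0.62930236,  0.03843195,  1.51825405, -0.02696029,
        0.99628416, -0.02004543]), 'qd': array([-0.00032066, -0.00014936,  0.00179968, -0.00556799,  0.00056568,
        0.00104673, -0.00058564]), 'effort': array([ 3.08214607e-03, -5.64518237e+01,  1.23033196e+00, -1.93972814e+01,
        1.12856537e-02,  5.34454768e-03, -1.08520885e-05]), 'eef_pos': array([0.2298615 , 0.6074094 , 0.23045369]), 'tcp_rot': array([-3.13986299e+00,  4.55321041e-05,  2.77976489e+00]), 'force': array([-0.22013066, -0.60028964,  0.15440976]), 'torque': array([-0.02135939, -0.05053193,  0.0603108 ]), 'finger_force': 0.0, 'opening': 0.08528750941757685}
```

View pics/top0.png

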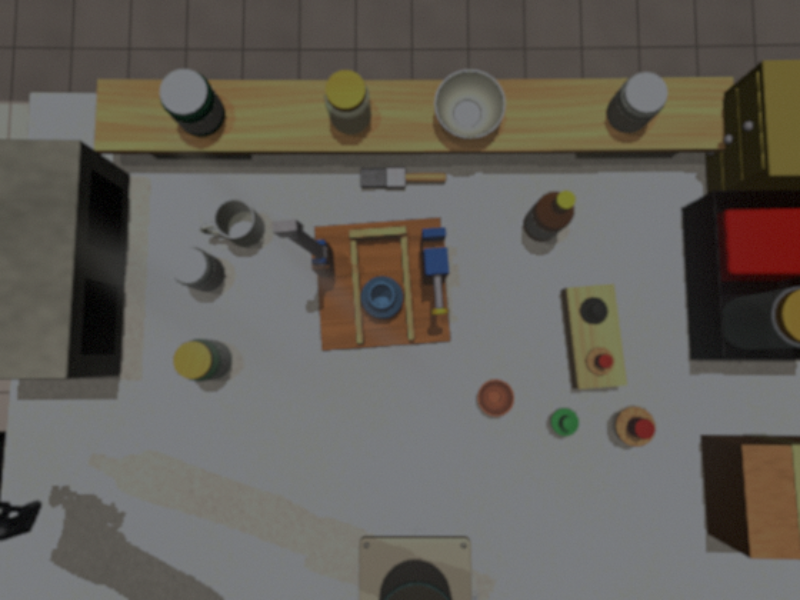

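View pics/side0.png

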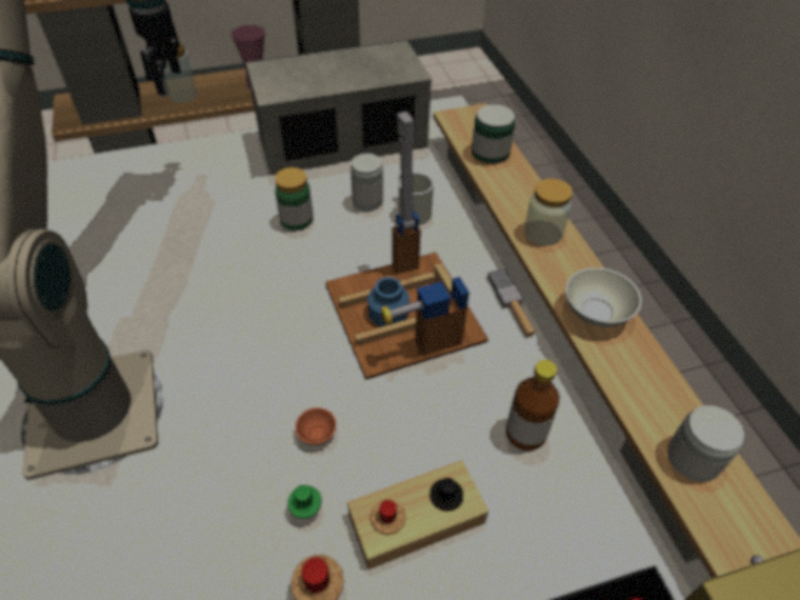

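The top view (800x600) shows the rack around (383,283) and the jar at (382,297). The pin head is at (438,310), the red-knob cork at (600,360), the black bung at (593,310), and the bar leaning out at (300,235). A larger red-knob look-alike stands at (634,427), with a green one at (564,422). The side view agrees.

```bash
cat > h.py <<'E'
from station import *
import cv2,numpy as np
def cal(n):
    c=get_calibration(n);return np.array(c["mtx"]),np.array(c["D"]),np.linalg.inv(np.array(c["camera_from_world"]))
def rays(n,uv):
    K,D,W=cal(n);q=cv2.undistortPoints(np.array(uv,float).reshape(-1,1,2),K,D)[:,0]
    return W[:3,3],np.c_[q[:,0],-q[:,1],-np.ones(len(q))]@W[:3,:3].T
def onz(n,uv,z):
    o,r=rays(n,uv);return o+r*((z-o[2])/r[:,2])[:,None]
def cloud(n,d):
    v,u=np.mgrid[0:420,0:560];o,r=rays(n,np.c_[u.ravel(),v.ravel()])
    P=(o+r*d.reshape(-1,1)).reshape(420,560,3);P[d==0]=np.nan;return P
def tri(uv1,uv2): # top, side
    A=[];b=[]
    o1,r1=rays("top",[uv1]);o2,r2=rays("side",[uv2]);S=np.zeros((3,3));t=np.zeros(3)
    for o,r in((o1,r1[0]),(o2,r2[0])):
        r=r/np.linalg.norm(r);Q=np.eye(3)-np.outer(r,r);S+=Q;t+=Q@o
    p=np.linalg.solve(S,t);return p
def blob(p,lo,hi,roi=None,k=0):
    m=cv2.inRange(cv2.cvtColor(p,cv2.COLOR_RGB2HSV),lo,hi)
    if roi is not None:
        z=np.zeros_like(m);x0,y0,x1,y1=roi;z[y0:y1,x0:x1]=m[y0:y1,x0:x1];m=z
    n,l,s,c=cv2.connectedComponentsWithStats(m)
    i=np.argsort(-s[1:,4])+1
    return m,l,[(j,s[j].tolist(),c[j].round(1).tolist()) for j in i[:6] if s[j,4]>8]
E
python3 - <<'E'
from h import *
for n in("top","side"):
    f=np.load(n+'.npz');p,d=f['p'],f['d'];P=cloud(n,d)
    hsv=cv2.cvtColor(p,cv2.COLOR_RGB2HSV)
    print(n)
    for nm,lo,hi in(("yellow",(20,150,90),(34,255,255)),("red",(0,200,80),(4,255,255)),("red2",(174,180,80),(180,255,255)),("blue",(100,120,40),(125,255,255)),("board",(5,120,60),(14,255,190))):
        for j,s,c in blob(p,lo,hi)[2]:
            pt=P[int(c[1]),int(c[0])]; print(nm,s,c,pt.round(3))
    for uv in ([(266,170),(263,205),(268,208),(306,216),(420,252),(414,217)] if n=="top" else []): print(uv,hsv[uv[1],uv[0]],P[uv[1],uv[0]].round(3))
    # height noise: table
    print("table z std",np.nanstd(P[300:330,200:230,2]),np.nanmean(P[300:330,200:230,2]))
E
```

```text
top
yellow [548, 203, 12, 35, 305] [554.6, 219.7] [ 0.503 -0.598  0.204]
yellow [229, 50, 24, 26, 251] [239.2, 59.5] [0.896 0.125 0.193]
yellow [390, 135, 12, 11, 99] [395.4, 139.7] [ 0.696 -0.25   0.19 ]
yellow [303, 216, 10, 4, 34] [307.4, 217.7] [ 0.513 -0.04   0.149]
red [508, 146, 52, 46, 2284] [534.4, 168.5] [ 0.64  -0.617  0.113]
blue [297, 174, 16, 19, 264] [304.6, 182.7] [ 0.598 -0.033  0.161]
blue [296, 160, 15, 7, 76] [303.1, 162.8] [ 0.648 -0.031  0.16 ]
board [221, 153, 93, 92, 3241] [263.9, 205.8] [0.557 0.073 0.021]
board [519, 311, 41, 80, 1780] [539.5, 347.0] [ 0.208 -0.579  0.142]
board [250, 168, 32, 35, 806] [265.6, 182.0] [0.622 0.067 0.017]
board [335, 267, 24, 23, 350] [346.6, 278.4] [ 0.358 -0.154  0.008]
board [376, 135, 14, 19, 101] [381.7, 143.2] [ 0.701 -0.229  0.135]
board [419, 247, 10, 12, 32] [424.6, 251.8] [ 0.431 -0.343  0.086]
(266, 170) [ 12 139  81] [0.656 0.065 0.018]
(263, 205) [109  65  55] [0.557 0.073 0.021]
(268, 208) [104 112 109] [0.549 0.059 0.023]
(306, 216) [ 27 131 111] [ 0.515 -0.038  0.149]
(420, 252) [  2 168 108] [ 0.428 -0.334  0.
[... 638 characters left out ...]
lue [275, 205, 7, 9, 20] [277.6, 208.8] [0.554 0.037 0.08 ]
blue [278, 151, 4, 8, 18] [279.6, 154.1] [0.597 0.161 0.152]
blue [265, 198, 5, 7, 16] [266.4, 200.8] [0.536 0.08  0.073]
blue [271, 196, 6, 6, 14] [274.0, 198.6] [0.559 0.08  0.073]
board [229, 178, 112, 86, 2507] [273.0, 225.9] [ 0.516 -0.056  0.132]
board [208, 286, 26, 25, 533] [220.6, 298.2] [ 0.358 -0.139  0.005]
board [362, 265, 29, 25, 448] [375.9, 278.6] [ 0.682 -0.266  0.14 ]
board [210, 389, 23, 28, 137] [221.1, 402.5] [ 0.311 -0.409  0.094]
board [263, 349, 16, 19, 89] [271.0, 358.6] [ 0.425 -0.349  0.08 ]
board [285, 199, 8, 12, 55] [288.7, 204.9] [0.606 0.099 0.015]
table z std 0.00790117724880437 0.0035140964319440833
```

```bash
cat > rack.py <<'E'
from h import *
ps=[];ss=[]
for i in range(4):
    ps.append(grab_frame("top")[0]);ss.append(grab_frame("side")[0])
p=np.mean(ps,0).astype(np.float32);s=np.mean(ss,0).astype(np.float32);np.savez('avg.npz',p=p,s=s)
hsv=cv2.cvtColor(p.astype(np.uint8),cv2.COLOR_RGB2HSV)
S=(p.max(2)-p.min(2))/p.max(2).clip(1)
def edge(prof,thr=.3):  # first crossing from outside
    i=np.argmax(prof>thr);return i-1+(thr-prof[i-1])/(prof[i]-prof[i-1]) if i>0 else np.nan
E={}
E['near']=[(u,260-edge(S[260:225:-1,u])) for u in range(232,305)]
E['far']=[(u,140+edge(S[140:170,u])) for u in range(230,290)]
E['right']=[(330-edge(S[v,330:300:-1]),v) for v in list(range(182,203))+list(range(225,238))]
E['left']=[(212+edge(S[v,212:240]),v) for v in range(185,238)]
L={}
for k,pts in E.items():
    a=np.array([q for q in pts if np.isfinite(q).all()]);w=onz("top",a,.012)[:,:2].astype(np.float32)
    for _ in range(4):
        vx,vy,x0,y0=cv2.fitLine(w,cv2.DIST_HUBER,0,.01,.01).ravel();r=(w-[x0,y0])@[-vy,vx];w=w[abs(r)<max(.002,1.5*np.median(abs(r)))]
    if abs(vx)<abs(vy):vx,vy=(vx,vy) if vy>0 else (-vx,-vy);ang=np.arctan2(-vx,vy)
    else: ang=np.arctan(vy/vx)
    L[k]=(np.array([x0,y0]),ang);print(k,len(w),np.degrees(ang).round(2),np.round([x0,y0],4),np.std(r).round(4))
yaw=np.median([L[k][1] for k in L]);R=np.array([[np.cos(yaw),-np.sin(yaw)],[np.sin(yaw),np.cos(yaw)]])
c={k:(R.T@L[k][0]) for k in L}
print("len x",c['far'][0]-c['near'][0],"len y",c['left'][1]-c['right'][1])
o=np.array([(c['far'][0]-.078+c['near'][0]+.167)/2,(c['left'][1]+c['right'][1])/2]);O=R@o
print("rack",O,np.degrees(yaw))
T=lambda x,y:O+R@[x,y]
# fork top check
_,l,b=blob(p.astype(np.uint8),(100,120,40),(125,255,255),(285,150,325,205))
for j,st,cc in b:
    q=onz("top",[cc],.156)[0,:2];print("fork blob",(R.T@(q-O)).round(4),st[4])
# rim / pin head / knob
E
python3 rack.py
python3 - <<'E'
from h import *
f=np.load('avg.npz');p=f['p'][:,:,::-1].astype(np.uint8);s=f['s'][:,:,::-1].astype(np.uint8)
g=lambda a,x,y,w,h:cv2.resize(a[y:y+h,x:x+w],(400,300),interpolation=cv2.INTER_CUBIC)
a=np.hstack([g(p,190,140,140,105),g(p,390,195,80,60)]);b=np.hstack([g(s,220,70,160,120),g(s,220,160,140,105)])
cv2.imwrite('pics/m1.png',cv2.convertScaleAbs(np.vstack([a,b]),alpha=1.6))
E
```

```text
near 73 4.03 [0.4563 0.0619] 0.0004
far 60 4.1 [0.6996 0.0712] 1e-04
right 22 0.61 [ 0.5721 -0.068 ] 0.0007
left 36 4.15 [0.5018 0.181 ] 0.0004
len x 0.2433894 len y 0.25335324
rack [0.62285364 0.06263047] 4.0632663
fork blob [-0.033  -0.0953] 266
fork blob [ 0.0166 -0.0955] 79
```

View pics/m1.png

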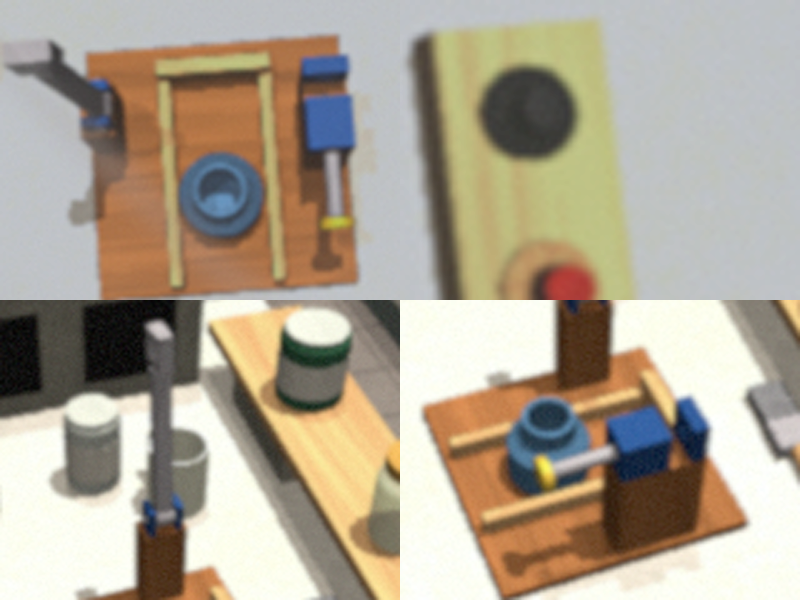

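The crops show the jar between the rails in the near half of the track, the pin in line with the near fork block, and the bar leaning out towards rack +y with its post on the left. The stopper's red knob is partly cut off at the crop's lower edge, and the fork post hides part of the board's right edge.

```bash
cat > meas.py <<'E'
from h import *
f=np.load('avg.npz');p=f['p'].astype(np.uint8);s=f['s'].astype(np.uint8)
yaw=np.radians(4.07);R=np.array([[np.cos(yaw),-np.sin(yaw)],[np.sin(yaw),np.cos(yaw)]])
near=R.T@[.4563,.0619];left=R.T@[.5018,.181];far=R.T@[.6996,.0712]
O=R@[(near[0]+.167+far[0]-.078)/2,left[1]-.125];print("O",O)
torack=lambda q:(R.T@(np.array(q)[:2]-O)).round(4)
def red(im,roi,hi=255):
    h=cv2.cvtColor(im,cv2.COLOR_RGB2HSV);m=(((h[...,0]<6)|(h[...,0]>172))&(h[...,1]>165)&(h[...,2]>40)).astype(np.uint8)
    x0,y0,x1,y1=roi;z=np.zeros_like(m);z[y0:y1,x0:x1]=m[y0:y1,x0:x1];return z
def ctr(m):
    n,l,st,c=cv2.connectedComponentsWithStats(m);j=1+np.argmax(st[1:,4]);pts=np.argwhere(l==j)[:,::-1].astype(np.float32)
    return cv2.minAreaRect(pts)[0],st[j].tolist()
for n,im,roi in(("top",p,(400,235,440,270)),("side",s,(255,340,290,375))):
    c,st=ctr(red(im,roi));print("knob",n,np.round(c,1),st,onz(n,[c],.066)[0].round(4))
def yel(im,roi):
    h=cv2.cvtColor(im,cv2.COLOR_RGB2HSV);m=cv2.inRange(h,(20,110,60),(36,255,255));x0,y0,x1,y1=roi;z=np.zeros_like(m);z[y0:y1,x0:x1]=m[y0:y1,x0:x1];return ctr(z)
a,sa=yel(p,(298,210,318,224));b,sb=yel(s,(262,205,277,232));P=tri(a,b);print("pinhead",P.round(4),torack(P),sa,sb, onz("top",[a],.136).round(4))
def blu(im,roi):
    h=cv2.cvtColor(im,cv2.COLOR_RGB2HSV);m=cv2.inRange(h,(95,60,20),(125,255,255));x0,y0,x1,y1=roi;z=np.zeros_like(m);z[y0:y1,x0:x1]=m[y0:y1,x0:x1];return ctr(z)
c,st=blu(p,(245,185,290,230));print("jar",st,onz("top",[c],.05)[0].round(4),torack(onz("top",[c],.05)[0]))
# bar end from clouds
for n in("top","side"):
    d=np.load(n+'.npz')['d'];C=cloud(n,d).reshape(-1,3);C=C[np.isfinite(C).all(1)];r=np.c_[(C[:,:2]-O)@R,C[:,2]]
    k=r[(abs(r[:,0])<.03)&(r[:,1]>.06)&(r[:,1]<.26)&(r[:,2]>.18)&(r[:,2]<.4)]
    print(n,len(k),k.max(0).round(3),k[k[:,2]>.32].mean(0).round(3),k[(k[:,2]>.2)&(k[:,2]<.26)].mean(0).round(3))
# fork corners near block from top view
c,st=blu(p,(290,170,322,200));print("fork",torack(onz("top",[c],.156)[0]),st)
E
python3 meas.py
```

```text
O [0.62272344 0.06428823]
knob top [423.5 252.5] [420, 249, 8, 8, 49] [ 0.4269 -0.3481  0.066 ]
knob side [271. 358.] [266, 351, 11, 15, 130] [ 0.4269 -0.3428  0.066 ]
pinhead [ 0.5134 -0.0427  0.1324] [-0.1166 -0.099 ] [302, 215, 12, 6, 48] [267, 215, 8, 13, 60] [[ 0.5126 -0.0424  0.136 ]]
jar [253, 194, 28, 28, 611] [0.5457 0.0594 0.05  ] [-0.0772  0.0006]
top 410 [0.009 0.14  0.36 ] [-0.002  0.12   0.347] [-0.004  0.106  0.23 ]
side 585 [0.012 0.141 0.358] [-0.001  0.116  0.341] [-0.001  0.106  0.229]
fork [-0.0336 -0.0973] [296, 173, 18, 20, 313]
```

>>> apply_moves(slide=[[0, 0, 0], [0, 0, 0], [0, 0, 0], [-0.0564, -0.1583, 0], [-0.0564, -0.1583, 0], [-0.0564, -0.1583, 0], [-0.0564, -0.1583, 0], [-0.0564, -0.1583, 0], [-0.0564, -0.1583, 0], [-0.0564, -0.1583, 0], [-0.0564, -0.1583, 0], [-0.0564, -0.1583, 0], [-0.0564, -0.1583, 0], [-0.0564, -0.1583, 0], [-0.0564, -0.1583, 0], [0, 0, 0], [0, 0, 0]], turn=[[0, 0, -0.0918], [0, 0, -0.0918], [0, 0, -0.0918], [0, 0, 0], [0, 0, 0], [0, 0, 0], [0, 0, 0], [0, 0, 0], [0, 0, 0], [0, 0, 0], [0, 0, 0], [0, 0, 0], [0, 0, 0], [0, 0, 0], [0, 0, 0], [0, 0, 0], [0, 0, 0]], gripper=[0.5, 0.5, 0.5, 0.5, 0.5, 0.5, 0.5, 0.5, 0.5, 0.5, 0.5, 0.5, 0.5, 0.5, 0.5, 0.5, 0.5])

```text
clock: 2.62
eef_pos: [0.4727, 0.0543, 0.2313]
tcp_rot: [3.141, -0.0, -3.071]
force: [-0.4, 0.3, 0.7]
opening: 0.0424
finger_force: 0.0
```

>>> apply_moves(slide=[[0, 0, 0.129], [0, 0, 0.129], [0, 0, 0.129], [0, 0, 0.129], [0, 0, 0.128], [0, 0, 0], [0, 0, 0]], turn=[[0, 0, 0], [0, 0, 0], [0, 0, 0], [0, 0, 0], [0, 0, 0], [0, 0, 0], [0, 0, 0]], gripper=[0.5, 0.5, 0.5, 0.5, 0.5, 0.5, 0.5])

```text
clock: 3.5
eef_pos: [0.4733, 0.055, 0.0391]
tcp_rot: [3.141, 0.001, -3.069]
force: [0.4, 0.2, 0.9]
opening: 0.0428
finger_force: 0.0
```

>>> apply_moves(slide=[[-0.05, 0, 0], [-0.05, 0, 0], [-0.03, 0, 0], [-0.03, 0, 0], [-0.03, 0, 0], [-0.03, 0, 0], [-0.03, 0, 0], [-0.03, 0, 0], [0, 0, 0]], turn=[[0, 0, 0], [0, 0, 0], [0, 0, 0], [0, 0, 0], [0, 0, 0], [0, 0, 0], [0, 0, 0], [0, 0, 0], [0, 0, 0]], gripper=[0.5, 0.5, 0.5, 0.5, 0.5, 0.5, 0.5, 0.5, 0.5])

```text
clock: 4.62
eef_pos: [0.5563, 0.0598, 0.0392]
tcp_rot: [3.142, -0.0, -3.071]
force: [-3.4, -0.7, 2.6]
opening: 0.0428
finger_force: 2.2
```

```bash
cat > look.py <<'E'
import sys
from h import *
# usage: look.py name [crop x y w h of top] [crop of side]
p,d=grab_frame("top");s,e=grab_frame("side");np.savez('cur.npz',p=p,s=s,d=d,e=e)
a=[int(v) for v in sys.argv[2:]]
g=lambda im,x,y,w,h:cv2.resize(im[y:y+h,x:x+w,::-1],(400,400*h//w),interpolation=cv2.INTER_CUBIC)
cv2.imwrite(f'pics/{sys.argv[1]}.png',cv2.convertScaleAbs(np.hstack([g(p,*a[:4]),g(s,*a[4:])]),alpha=1.6))
E
python3 look.py j1 190 140 160 120 200 60 200 150; python3 -c "
from h import *
s=get_state();print(s['eef_pos'],s['force'],s['clock'])"
```

```text
[0.55623073 0.05985373 0.03894348] [-3.50959293 -0.03484561  3.19586034] 4.725
```

View pics/j1.png

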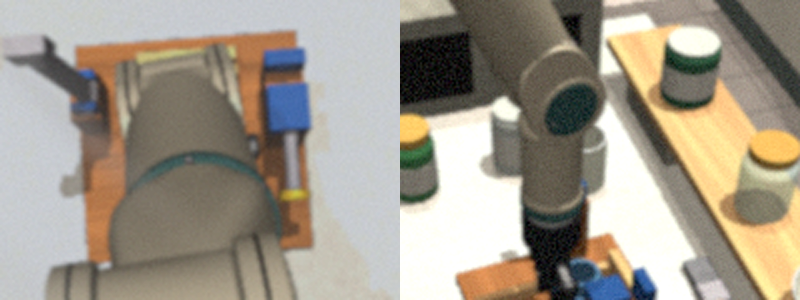

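The jar is hidden under the wrist, but in the side view it stands in front of the fingers at about (580,268), still upright. The pushing force is about 3 N. I'll keep pushing.

>>> apply_moves(slide=[[-0.02, 0, 0], [-0.02, 0, 0], [-0.015, 0, 0], [0, 0, 0]], turn=[[0, 0, 0], [0, 0, 0], [0, 0, 0], [0, 0, 0]], gripper=[0.5, 0.5, 0.5, 0.5])

```text
clock: 5.22
eef_pos: [0.5719, 0.0609, 0.0383]
tcp_rot: [-3.141, -0.002, -3.071]
force: [-5.2, -1.0, 4.8]
opening: 0.0427
finger_force: 3.2
```

>>> apply_moves(slide=[[-0.012, 0, 0], [-0.006, 0, 0], [0, 0, 0]], turn=[[0, 0, 0], [0, 0, 0], [0, 0, 0]], gripper=[0.5, 0.5, 0.5])

```text
clock: 5.6
eef_pos: [0.5766, 0.0612, 0.0383]
tcp_rot: [-3.141, -0.004, -3.071]
force: [-6.4, -0.6, 4.9]
opening: 0.0426
finger_force: 3.9
```

>>> apply_moves(slide=[[-0.01, 0, 0], [-0.01, 0, 0], [0, 0, 0]], turn=[[0, 0, 0], [0, 0, 0], [0, 0, 0]], gripper=[0.5, 0.5, 0.5])

```text
clock: 5.98
eef_pos: [0.5818, 0.0616, 0.0383]
tcp_rot: [-3.141, -0.005, -3.071]
force: [-7.8, -1.0, 6.4]
opening: 0.0425
finger_force: 4.7
```

>>> apply_moves(slide=[[-0.01, 0, 0], [-0.01, 0, 0], [0, 0, 0]], turn=[[0, 0, 0], [0, 0, 0], [0, 0, 0]], gripper=[0.5, 0.5, 0.5])

```text
clock: 6.35
eef_pos: [0.582, 0.0615, 0.0378]
tcp_rot: [-3.141, -0.017, -3.071]
force: [-17.3, -0.8, 15.8]
opening: 0.043
finger_force: 10.8
```

>>> apply_moves(slide=[[0.02, 0, 0], [0.05, 0, 0], [0.1, 0, 0], [0.1, 0, 0], [0, 0, -0.15], [0, 0, -0.15], [0, 0, -0.15], [0, 0, -0.15], [0, 0, 0]], turn=[[0, 0, 0], [0, 0, 0], [0, 0, 0], [0, 0, 0], [0, 0, 0], [0, 0, 0], [0, 0, 0], [0, 0, 0], [0, 0, 0]], gripper=[0.5, 0.5, 0.5, 0.5, 0.5, 0.3, 0, 0, 0])

```text
clock: 7.48
eef_pos: [0.5134, 0.057, 0.2221]
tcp_rot: [3.141, 0.011, -3.071]
force: [0.4, -0.1, -0.2]
opening: 0.0857
finger_force: 0.0
```

>>> apply_moves(slide=[[0.0427, -0.1462, 0], [0.0427, -0.1462, 0], [0.0427, -0.1462, 0], [0.0427, -0.1462, 0], [0.0427, -0.1462, 0], [0, 0, 0]], turn=[[0, 0, 0], [0, 0, 0], [0, 0, 0], [0, 0, 0], [0, 0, 0], [0, 0, 0]], gripper=[0, 0, 0, 0, 0, 0])

```text
clock: 8.22
eef_pos: [0.4602, -0.1712, 0.2175]
tcp_rot: [-3.139, -0.0, -3.078]
force: [0.7, -0.1, -0.5]
opening: 0.0854
finger_force: 0.0
```

```bash
cat > look.py.tmp <<'E'
E
rm look.py.tmp; python3 look.py s1 190 140 160 120 220 290 160 120
python3 - <<'E'
from h import *
f=np.load('cur.npz');p,s=f['p'],f['s'];yaw=np.radians(4.07);R=np.array([[np.cos(yaw),-np.sin(yaw)],[np.sin(yaw),np.cos(yaw)]]);O=np.array([.6227,.0643])
big=cv2.cvtColor(cv2.resize(p,None,fx=1,fy=1),cv2.COLOR_RGB2HSV)
m=cv2.inRange(big,(95,60,20),(125,255,255));z=np.zeros_like(m);z[150:220,240:292]=m[150:220,240:292]
n,l,st,c=cv2.connectedComponentsWithStats(z);j=1+np.argmax(st[1:,4]);pt=np.argwhere(l==j)[:,::-1].astype(np.float32);cc=cv2.minAreaRect(pt)
q=onz("top",[cc[0]],.05)[0];print("jar",st[j],R.T@(q[:2]-O))
for n,im,roi in(("top",p,(405,240,435,268)),("side",s,(258,345,285,372))):
    h=cv2.cvtColor(im,cv2.COLOR_RGB2HSV);x0,y0,x1,y1=roi;h=h[y0:y1,x0:x1]
    # knob (red) and flange (orange): all saturated non-wood
    for nm,k in(("red",((h[...,0]<5)|(h[...,0]>172))&(h[...,1]>150)),("all",((h[...,0]<14)|(h[...,0]>172))&(h[...,1]>90))):
        nn,l,st,c=cv2.connectedComponentsWithStats(k.astype(np.uint8));j=1+np.argmax(st[1:,4]);pt=(np.argwhere(l==j)[:,::-1]+[x0,y0]).astype(np.float32)
        b=st[j];ctr=[x0+b[0]+(b[2]-1)/2,y0+b[1]+(b[3]-1)/2]
        print(n,nm,b,ctr,onz(n,[ctr],.066)[0,:2].round(4),onz(n,[ctr],.051)[0,:2].round(4),pt.mean(0),onz(n,[pt.mean(0)],.07)[0,:2].round(4))
    print(h[8:20:1,8:24,0] if n=="top" else "")
E
```

```text
jar [252 166  28  28 631] [0.00086158 0.00059484]Traceback (most recent call last):
  File "<stdin>", line 11, in <module>
    return _wrapfunc(a, 'argmax', axis=axis, out=out, **kwds)
    return bound(*args, **kwds)
ValueError: attempt to get argmax of an empty sequence
```

View pics/s1.png

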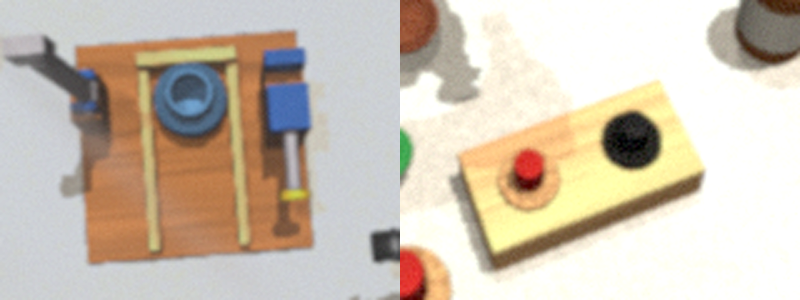

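The jar now touches the back stop at crop (192,98). In the side crop the stopper's knob is at (530,170), centred on its flange at about (530,182), with the bung at (632,140).

Run:
```python
from h import *
f=np.load('avg.npz');p,s=f['p'].astype(np.uint8),f['s'].astype(np.uint8)
for n,im,roi in(("top",p,(408,240,434,264)),("side",s,(258,345,285,376))):
    h=cv2.cvtColor(im,cv2.COLOR_RGB2HSV).astype(int);x0,y0,x1,y1=roi;h=h[y0:y1,x0:x1];hu=h[...,0].copy();hu[hu>165]-=180
    for nm,k in(("red",(hu<5)&(h[...,1]>150)),("all",(hu<14)&(h[...,1]>80))):
        nn,l,st,c=cv2.connectedComponentsWithStats(k.astype(np.uint8));j=1+np.argmax(st[1:,4]) if nn>1 else 0
        b=st[j];ctr=[x0+b[0]+(b[2]-1)/2,y0+b[1]+(b[3]-1)/2]
        print(n,nm,b,ctr,"z66",onz(n,[ctr],.066)[0,:2].round(4),"z49",onz(n,[ctr],.049)[0,:2].round(4))
    if n=="top":print(np.r_[[np.arange(x0,x1)],hu])
print("side manual flange",onz("side",[(271.8,362.6)],.049)[0].round(4),"knob",onz("side",[(271.8,357.6)],.066)[0].round(4))
```

```text
top red [11  9  9  8 58] [np.float64(423.0), np.float64(252.5)] z66 [ 0.4269 -0.3468] z49 [ 0.4269 -0.3525]
top all [  8   7  13  12 112] [np.float64(422.0), np.float64(252.5)] z66 [ 0.4269 -0.3442] z49 [ 0.4269 -0.3499]
[[408 409 410 411 412 413 414 415 416 417 418 419 420 421 422 423 424 425
  426 427 428 429 430 431 432 433]
 [ 23  24  27  29  28  25  23  25  26  27  29  30  31  32  31  30  31  32
   32  32  31  32  31  32  31  31]
 [ 23  25  27  29  28  26  23  24  26  28  29  30  31  31  29  30  32  32
   32  32  32  32  32  32  32  30]
 [ 23  24  26  28  27  25  23  23  26  26  26  26  28  27  27  28  31  32
   32  32  32  32  32  32  32  31]
 [ 23  25  26  28  28  25  23  22  21  20  20  20  20  21  21  23  27  30
   32  32  32  32  32  32  32  31]
 [ 23  24  26  28  27  23  20  19  18  18  16  16  16  16  17  18  21  24
   28  31  31  32  32  32  32  30]
 [ 23  23  26  28  26  21  18  17  17  17  17  16  15  16  17  17  17  19
   23  28  31  31  32  32  32  30]
 [ 23  24  25  25  23  18  17  16  16  17  18  16  16  17  17  17  16  16
   18  23  28  32  32  32  31  31]
 [ 23  
[... 1450 characters left out ...]
5  15  16  17  16  15  16  17  19
   22  25  29  31  32  32  32  32]
 [ 26  24  24  24  26  25  22  19  17  16  16  17  17  17  17  18  19  22
   26  29  30  31  32  32  32  32]
 [ 26  24  24  24  26  26  24  22  21  19  18  19  19  20  22  24  24  25
   28  30  30  31  32  32  32  32]
 [ 26  24  25  25  26  26  24  23  23  22  24  25  25  26  28  28  28  26
   29  29  30  30  32  32  32  32]]
side red [  8   6  11  15 122] [np.float64(271.0), np.float64(358.0)] z66 [ 0.4269 -0.3428] z49 [ 0.4289 -0.3357]
side all [  7   4  14  18 197] [np.float64(271.5), np.float64(357.5)] z66 [ 0.4282 -0.3421] z49 [ 0.4302 -0.335 ]
side manual flange [ 0.4277 -0.3457  0.049 ] knob [ 0.4287 -0.3424  0.066 ]
```

```bash
python3 -c "
from h import *
s=get_state();e=s['eef_pos'];print(e,s['tcp_rot'],s['joint_pos'].round(2),s['clock'])
y=s['tcp_rot'][2]
d=np.array([.427,-.3445])-e[:2];c,q=np.cos(y),np.sin(y)
print((d@[c,q])/.3,(d@[q,-c])/.3,(e[2]-.16)/.3)"
```

```text
[ 0.46140998 -0.16687454  0.21755934] [ 3.14119781e+00  2.05158933e-04 -3.07195003e+00] [ 0.3   0.42 -0.01  1.97  0.01  0.75  1.92] 8.325
0.15562289627767756 -0.5826680737740918 0.19186445561486346
```

>>> apply_moves(slide=[[0.039, -0.1457, 0.048], [0.039, -0.1457, 0.048], [0.039, -0.1457, 0.048], [0.039, -0.1457, 0.048], [0, 0, 0], [0, 0, 0]], turn=[[0, 0, 0], [0, 0, 0], [0, 0, 0], [0, 0, 0], [0, 0, 0], [0, 0, 0]], gripper=[0, 0, 0, 0, 0, 0])

```text
clock: 9.07
eef_pos: [0.428, -0.3427, 0.1601]
tcp_rot: [3.14, 0.0, -3.069]
force: [0.3, 1.6, -0.3]
opening: 0.0858
finger_force: 0.0
```

>>> apply_moves(slide=[[0.003, -0.006, 0.1], [0, 0, 0.1], [0, 0, 0.1], [0, 0, 0.043], [0, 0, 0], [0, 0, 0], [0, 0, 0], [0, 0, 0], [0, 0, 0], [0, 0, 0], [0, 0, 0]], turn=[[0, 0, 0], [0, 0, 0], [0, 0, 0], [0, 0, 0], [0, 0, 0], [0, 0, 0], [0, 0, 0], [0, 0, 0], [0, 0, 0], [0, 0, 0], [0, 0, 0]], gripper=[0, 0, 0, 0, 0, 0.5, 1, 1, 1, 1, 1], grip_force=30)

```text
clock: 10.45
eef_pos: [0.4265, -0.3466, 0.0583]
tcp_rot: [-3.141, 0.001, -3.071]
force: [0.0, 1.5, 5.9]
opening: 0.0249
finger_force: 29.2
```

>>> apply_moves(slide=[[0, 0, -0.05], [0, 0, -0.1], [0, 0, -0.15], [0, 0, -0.15], [0, 0, -0.15], [0, 0, 0], [0, 0, 0]], turn=[[0, 0, 0], [0, 0, 0], [0, 0, 0], [0, 0, 0], [0, 0, 0], [0, 0, 0], [0, 0, 0]], gripper=[1, 1, 1, 1, 1, 1, 1])

```text
clock: 11.32
eef_pos: [0.4257, -0.3461, 0.2376]
tcp_rot: [3.141, -0.0, -3.071]
force: [0.4, 1.3, -0.8]
opening: 0.0245
finger_force: 29.6
```

```bash
python3 look.py s2 390 190 80 80 230 290 120 120; python3 -c "
from h import *
s=get_state();e=s['eef_pos'];print(e,s['tcp_rot'],s['opening'],s['clock'])
y=np.radians(4.07)
R=np.array([[np.cos(y),-np.sin(y)],[np.sin(y),np.cos(y)]]);t=np.array([.6227,.0643])+R@[.0005,0]
d=t-e[:2];y=s['tcp_rot'][2];c,q=np.cos(y),np.sin(y)
print(t,(d@[c,q])/.3,(d@[q,-c])/.3)"
```

```text
[ 0.42539867 -0.34580261  0.23651455] [ 3.13992669e+00 -1.97461576e-03 -3.07079178e+00] 0.024677410851792887 11.425
[0.62319874 0.06433549] -0.7543946471734883 1.3170594655942267
```

View pics/s2.png

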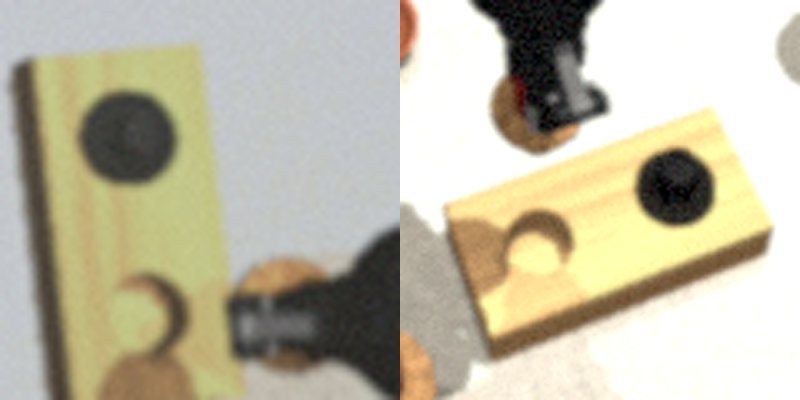

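The stopper is in the gripper: its cork flange shows at (288,270) in the top crop and (535,110) in the side crop. Its hole in the block at (148,312) is empty, and the bung hasn't moved.

>>> apply_moves(slide=[[-0.0686, 0.1197, 0], [-0.0686, 0.1197, 0], [-0.0686, 0.1197, 0], [-0.0686, 0.1197, 0], [-0.0686, 0.1197, 0], [-0.0686, 0.1197, 0], [-0.0686, 0.1197, 0], [-0.0686, 0.1197, 0], [-0.0686, 0.1197, 0], [-0.0686, 0.1197, 0], [-0.0686, 0.1197, 0], [0, 0, 0], [0, 0, 0], [0, 0, 0]], turn=[[0, 0, 0], [0, 0, 0], [0, 0, 0], [0, 0, 0], [0, 0, 0], [0, 0, 0], [0, 0, 0], [0, 0, 0], [0, 0, 0], [0, 0, 0], [0, 0, 0], [0, 0, 0], [0, 0, 0], [0, 0, 0]], gripper=[1, 1, 1, 1, 1, 1, 1, 1, 1, 1, 1, 1, 1, 1])

```text
clock: 13.18
eef_pos: [0.6235, 0.0618, 0.237]
tcp_rot: [-3.141, -0.002, -3.073]
force: [0.1, -0.4, -0.1]
opening: 0.025
finger_force: 29.7
```

>>> apply_moves(slide=[[0, 0.008, 0.12], [0, 0, 0.12], [0, 0, 0.08], [0, 0, 0.05], [0, 0, 0.035], [0, 0, 0], [0, 0, 0]], turn=[[0, 0, 0], [0, 0, 0], [0, 0, 0], [0, 0, 0], [0, 0, 0], [0, 0, 0], [0, 0, 0]], gripper=[1, 1, 1, 1, 1, 1, 1])

```text
clock: 14.05
eef_pos: [0.6246, 0.066, 0.117]
tcp_rot: [3.141, 0.002, -3.071]
force: [1.0, -0.6, 0.1]
opening: 0.0251
finger_force: 29.7
```

>>> apply_moves(slide=[[0.003, -0.005, 0.02], [0, 0, 0.015], [0, 0, 0.01], [0, 0, 0.007], [0, 0, 0], [0, 0, 0]], turn=[[0, 0, 0], [0, 0, 0], [0, 0, 0], [0, 0, 0], [0, 0, 0], [0, 0, 0]], gripper=[1, 1, 1, 1, 1, 1])

```text
clock: 14.8
eef_pos: [0.6232, 0.0645, 0.1005]
tcp_rot: [3.142, 0.0, -3.071]
force: [0.2, 0.2, -0.8]
opening: 0.0245
finger_force: 29.8
```

>>> apply_moves(slide=[[0, 0, 0.004], [0, 0, 0.004], [0, 0, 0], [0, 0, 0]], turn=[[0, 0, 0], [0, 0, 0], [0, 0, 0], [0, 0, 0]], gripper=[1, 1, 1, 1])

```text
clock: 15.3
eef_pos: [0.6233, 0.0645, 0.1002]
tcp_rot: [3.142, 0.001, -3.071]
force: [-5.0, -0.9, 13.4]
opening: 0.0245
finger_force: 31.1
```

Contact is at the expected height, so the stopper is seated. Next I release it and rise.

>>> apply_moves(slide=[[0, 0, -0.004], [0, 0, 0], [0, 0, 0], [0, 0, 0], [0, 0, 0], [0, 0, -0.05], [0, 0, -0.15], [0, 0, -0.15], [0, 0, -0.15], [0, 0, 0]], turn=[[0, 0, 0], [0, 0, 0], [0, 0, 0], [0, 0, 0], [0, 0, 0], [0, 0, 0], [0, 0, 0], [0, 0, 0], [0, 0, 0], [0, 0, 0]], gripper=[1, 0.5, 0.3, 0.2, 0.2, 0.2, 0.2, 0.2, 0.2, 0.2])

```text
clock: 16.55
eef_pos: [0.6259, 0.0648, 0.2547]
tcp_rot: [3.141, 0.01, -3.071]
force: [-0.0, 0.1, 0.1]
opening: 0.0686
finger_force: 0.0
```

>>> apply_moves(slide=[[0.09, 0, -0.0925], [0.15, 0, -0.0925], [0.16, 0, 0], [0, 0.15, 0], [0, 0.15, 0], [0, 0.15, 0], [0, 0.15, 0], [0, 0, 0], [0, 0, 0]], turn=[[0, 0, 0], [0, 0, 0], [0, 0, 0], [0, 0, 0], [0, 0, 0], [0, 0, 0], [0, 0, 0], [0, 0, 0], [0, 0, 0]], gripper=[0.5, 1, 1, 1, 1, 1, 1, 1, 1])

```text
clock: 17.68
eef_pos: [0.4905, 0.2346, 0.3044]
tcp_rot: [-3.14, -0.001, -3.071]
force: [0.7, 0.1, 0.0]
opening: 0.0
finger_force: 0.0
```

```bash
cat > st.py <<'E'
from h import *
s=get_state();e=s['eef_pos'];y=np.radians(4.07);R=np.array([[np.cos(y),-np.sin(y)],[np.sin(y),np.cos(y)]])
print("rack",(R.T@(e[:2]-[.6227,.0643])).round(4),e.round(4),s['tcp_rot'].round(3),s['force'].round(1),s['joint_pos'].round(2),s['clock'])
E
python3 look.py s3 190 140 160 120 200 60 160 120; python3 st.py
```

```text
rack [-0.1194  0.1785] [0.4909 0.2338 0.3046] [-3.14  -0.    -3.073] [0.2 0.2 0.4] [-0.43  0.4  -0.09  1.71  0.04  1.03  1.1 ] 17.775
```

View pics/s3.png

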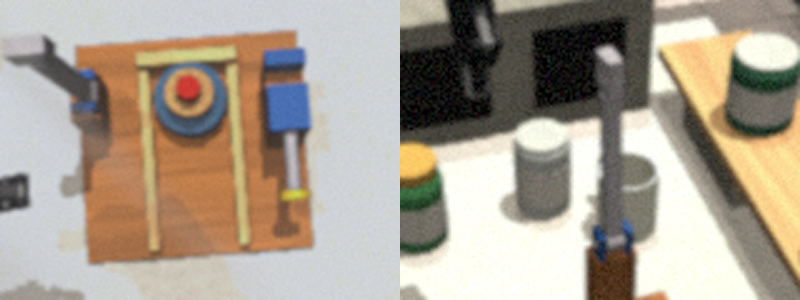

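The stopper sits centred in the jar's neck, with the red knob at (188,87) in the left crop. The bar's lug end is at (28,48), and the closed fingers are at (12,192), clear of it on the robot side.

>>> apply_moves(slide=[[-0.132, 0, 0], [-0.132, 0, 0], [-0.133, 0, 0], [0, 0, 0], [0, 0, 0]], turn=[[0, 0, 0], [0, 0, 0], [0, 0, 0], [0, 0, 0], [0, 0, 0]], gripper=[1, 1, 1, 1, 1])

```text
clock: 18.4
eef_pos: [0.6089, 0.2429, 0.3044]
tcp_rot: [-3.141, -0.002, -3.072]
force: [-1.0, 0.1, 0.7]
opening: -0.0003
finger_force: 0.0
```

```bash
python3 st.py
python3 - <<'E'
import numpy as np
th=np.radians([92,84,76,68,60,52,44,36,28,20,13,7,3,0]);t=np.linspace(0,1,len(th));r=.170-.045*t
y=.1-r*np.cos(th)+.007*np.sin(th)+.014;z=.136+r*np.sin(th)+.007*np.cos(th)
print(np.c_[np.degrees(th),y,z].round(4)); print((np.diff(np.c_[y,-z],axis=0)/.3).round(3).tolist())
E
```

```text
rack [-0.0011  0.1791] [0.6089 0.2429 0.3044] [-3.141e+00 -2.000e-03 -3.072e+00] [-1.   0.1  0.7] [-0.38  0.58 -0.08  1.4   0.05  1.17  1.18] 18.4
[[ 9.200e+01  1.269e-01  3.057e-01]
 [ 8.400e+01  1.036e-01  3.024e-01]
 [ 7.600e+01  8.130e-02  2.959e-01]
 [ 6.800e+01  6.070e-02  2.866e-01]
 [ 6.000e+01  4.200e-02  2.747e-01]
 [ 5.200e+01  2.550e-02  2.606e-01]
 [ 4.400e+01  1.150e-02  2.447e-01]
 [ 3.600e+01  2.000e-04  2.273e-01]
 [ 2.800e+01 -8.400e-03  2.090e-01]
 [ 2.000e+01 -1.410e-02  1.901e-01]
 [ 1.300e+01 -1.630e-02  1.733e-01]
 [ 7.000e+00 -1.610e-02  1.590e-01]
 [ 3.000e+00 -1.390e-02  1.497e-01]
 [ 0.000e+00 -1.100e-02  1.430e-01]]
[[-0.078, 0.011], [-0.074, 0.021], [-0.069, 0.031], [-0.062, 0.04], [-0.055, 0.047], [-0.047, 0.053], [-0.038, 0.058], [-0.028, 0.061], [-0.019, 0.063], [-0.008, 0.056], [0.001, 0.048], [0.007, 0.031], [0.01, 0.022]]
```

>>> apply_moves(slide=[[0, -0.07, -0.004], [0, -0.06, 0], [0, -0.043, 0], [0, -0.078, 0.011], [0, -0.074, 0.021], [0, -0.069, 0.031], [0, 0, 0]], turn=[[0, 0, 0], [0, 0, 0], [0, 0, 0], [0, 0, 0], [0, 0, 0], [0, 0, 0], [0, 0, 0]], gripper=[1, 1, 1, 1, 1, 1, 1])

```text
clock: 19.27
eef_pos: [0.6173, 0.1222, 0.2853]
tcp_rot: [-3.139, -0.003, -3.075]
force: [-0.7, 0.1, -0.2]
opening: -0.0001
finger_force: 0.0
```

>>> apply_moves(slide=[[0, -0.062, 0.04], [0, -0.055, 0.047], [0, -0.047, 0.053], [0, 0, 0]], turn=[[0, 0, 0], [0, 0, 0], [0, 0, 0], [0, 0, 0]], gripper=[1, 1, 1, 1])

```text
clock: 19.77
eef_pos: [0.6203, 0.0745, 0.243]
tcp_rot: [-3.14, -0.004, -3.074]
force: [0.5, 0.4, -0.2]
opening: 0.0
finger_force: 0.0
```

```bash
python3 look.py b1 190 140 160 120 220 80 160 120; python3 st.py
```

```text
rack [-0.0007  0.0128] [0.6211 0.077  0.2445] [ 3.141e+00 -1.000e-03 -3.071e+00] [-0.7  0.9  0.1] [-0.13  0.58 -0.07  1.57  0.04  0.99  1.43] 19.875
```

View pics/b1.png

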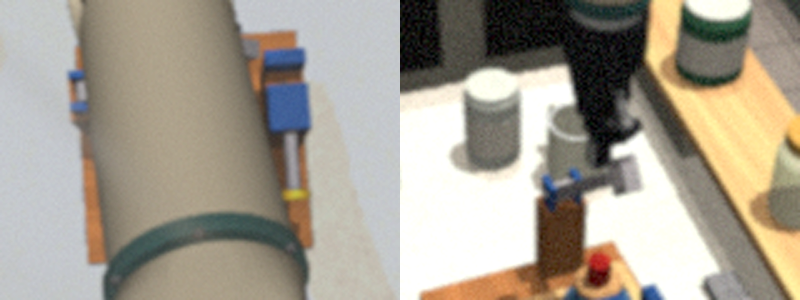

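The fingers are pushing the bar down: its lug is at about (625,175) in the right crop, and the stopper below is undisturbed at (598,268). I'll finish the arc.

>>> apply_moves(slide=[[0, -0.038, 0.058], [0, -0.028, 0.061], [0, -0.019, 0.063], [0, -0.008, 0.056], [0, 0.001, 0.048], [0, 0.007, 0.031], [0, 0, 0]], turn=[[0, 0, 0], [0, 0, 0], [0, 0, 0], [0, 0, 0], [0, 0, 0], [0, 0, 0], [0, 0, 0]], gripper=[1, 1, 1, 1, 1, 1, 1])

```text
clock: 20.75
eef_pos: [0.6225, 0.0526, 0.1491]
tcp_rot: [3.141, -0.002, -3.07]
force: [-0.9, -0.4, 0.2]
opening: 0.0003
finger_force: 0.0
```

>>> apply_moves(slide=[[0, 0.005, 0.012], [0, 0, 0.01], [0, 0, 0.005], [0, 0, 0]], turn=[[0, 0, 0], [0, 0, 0], [0, 0, 0], [0, 0, 0]], gripper=[1, 1, 1, 1])

```text
clock: 21.25
eef_pos: [0.6234, 0.0533, 0.1431]
tcp_rot: [3.141, 0.001, -3.071]
force: [-1.6, 0.1, 6.3]
opening: 0.0
finger_force: 3.5
```

>>> apply_moves(slide=[[0, 0, 0.006], [0, 0, 0.004], [0, 0, 0], [0, 0, 0]], turn=[[0, 0, 0], [0, 0, 0], [0, 0, 0], [0, 0, 0]], gripper=[1, 1, 1, 1])

```text
clock: 21.75
eef_pos: [0.6235, 0.0533, 0.1429]
tcp_rot: [3.141, 0.002, -3.071]
force: [-6.8, -0.5, 24.5]
opening: 0.0004
finger_force: 12.1
```

>>> apply_moves(slide=[[0, 0, -0.03], [0, 0, -0.12], [0, 0, -0.15], [0, 0, -0.1], [0.131, -0.074, 0], [0.131, -0.074, 0], [0.131, -0.074, 0], [0.131, -0.074, 0], [0, 0, 0], [0, 0, 0]], turn=[[0, 0, 0], [0, 0, 0], [0, 0, 0], [0, 0, 0], [0, 0, 0], [0, 0, 0], [0, 0, 0], [0, 0, 0], [0, 0, 0], [0, 0, 0]], gripper=[1, 1, 1, 1, 1, 1, 1, 1, 1, 1])

```text
clock: 23.0
eef_pos: [0.4734, -0.0462, 0.2592]
tcp_rot: [3.141, 0.002, -3.071]
force: [0.9, 0.1, 0.2]
opening: -0.0001
finger_force: 0.0
```

```bash
python3 look.py b2 190 140 160 120 220 120 160 120; python3 st.py
python3 - <<'E'
from h import *
f=np.load('cur.npz');y=np.radians(4.07);R=np.array([[np.cos(y),-np.sin(y)],[np.sin(y),np.cos(y)]])
C=cloud("side",f['e']).reshape(-1,3);C=C[np.isfinite(C).all(1)];r=np.c_[(C[:,:2]-[.6227,.0643])@R,C[:,2]]
for a,b in((.02,.06),(-.07,-.03)):
    k=r[(abs(r[:,0])<.008)&(r[:,1]>a)&(r[:,1]<b)&(r[:,2]>.12)];print(len(k),np.median(k,0).round(4) if len(k) else '')
E
```

```text
rack [-0.1564 -0.0992] [ 0.4737 -0.0458  0.2589] [ 3.141e+00  1.000e-03 -3.069e+00] [ 0.3 -0.4 -0.1] [ 0.09  0.35 -0.07  1.95  0.03  0.85  1.65] 23.1
61 [0.0005 0.0383 0.1429]
76 [-0.0007 -0.0492  0.143 ]
```

View pics/b2.png

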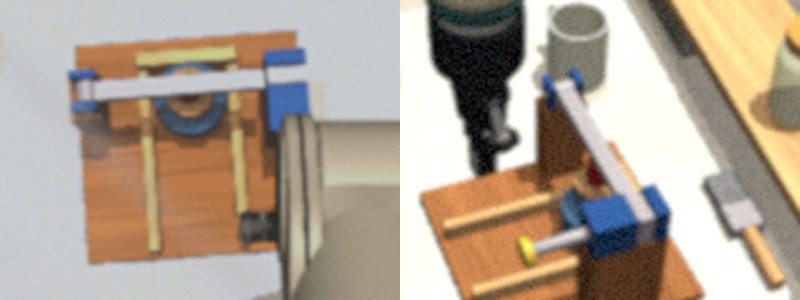

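The bar is level, with its lug in the fork at crop (288,75) and its top measured at 143 mm at both ends. The pin's yellow head is still out at (525,250) in the right crop. The fingers are behind the head, so I'll descend and push.

>>> apply_moves(slide=[[0, 0, 0.12], [0, 0, 0.12], [0, 0, 0.12], [0, 0, 0.09], [0, 0, 0], [-0.03, 0, 0], [-0.03, 0, 0], [-0.03, 0, 0], [-0.03, 0, 0], [0, 0, 0]], turn=[[0, 0, 0], [0, 0, 0], [0, 0, 0], [0, 0, 0], [0, 0, 0], [0, 0, 0], [0, 0, 0], [0, 0, 0], [0, 0, 0], [0, 0, 0]], gripper=[1, 1, 1, 1, 1, 1, 1, 1, 1, 1])

```text
clock: 24.35
eef_pos: [0.4994, -0.045, 0.1233]
tcp_rot: [3.141, -0.019, -3.072]
force: [-18.2, -1.3, 13.4]
opening: -0.0001
finger_force: 9.0
```

>>> apply_moves(slide=[[-0.02, 0, 0], [-0.02, 0, 0], [-0.02, 0, 0], [0, 0, 0]], turn=[[0, 0, 0], [0, 0, 0], [0, 0, 0], [0, 0, 0]], gripper=[1, 1, 1, 1])

```text
clock: 24.85
eef_pos: [0.4991, -0.0453, 0.122]
tcp_rot: [3.141, -0.055, -3.074]
force: [-49.5, -2.6, 38.9]
opening: -0.0002
finger_force: 25.8
```

```bash
python3 st.py
```

```text
rack [-0.131  -0.1006] [ 0.4991 -0.0453  0.122 ] [ 3.141 -0.055 -3.074] [-49.5  -2.6  38.9] [ 0.07  0.6  -0.05  1.98  0.06  0.61  1.62] 24.85
```

>>> apply_moves(slide=[[0.05, 0, -0.004], [0, 0, -0.003], [0, 0, 0]], turn=[[0, 0, 0], [0, 0, 0], [0, 0, 0]], gripper=[1, 1, 1])

```text
clock: 25.22
eef_pos: [0.5128, -0.0438, 0.1266]
tcp_rot: [-3.142, 0.002, -3.071]
force: [-0.5, 0.5, 0.6]
opening: -0.0001
finger_force: 0.4
```

>>> apply_moves(slide=[[0, 0, -0.004], [0, 0, 0]], turn=[[0, 0, 0], [0, 0, 0]], gripper=[1, 1])

```text
clock: 25.48
eef_pos: [0.5124, -0.0438, 0.1274]
tcp_rot: [-3.142, 0.001, -3.071]
force: [0.2, 0.4, 0.2]
opening: 0.0
finger_force: 0.0
```

>>> apply_moves(slide=[[-0.015, 0, 0], [-0.015, 0, -0.003], [0, 0, -0.003], [0, 0, 0]], turn=[[0, 0, 0], [0, 0, 0], [0, 0, 0], [0, 0, 0]], gripper=[1, 1, 1, 1])

```text
clock: 25.98
eef_pos: [0.5207, -0.0433, 0.1291]
tcp_rot: [-3.142, 0.001, -3.071]
force: [-0.7, -0.3, 0.6]
opening: -0.0002
finger_force: 0.0
```

>>> apply_moves(slide=[[-0.015, 0, -0.003], [-0.01, 0, -0.003], [0, 0, -0.002], [0, 0, 0]], turn=[[0, 0, 0], [0, 0, 0], [0, 0, 0], [0, 0, 0]], gripper=[1, 1, 1, 1])

```text
clock: 26.48
eef_pos: [0.5281, -0.0427, 0.1315]
tcp_rot: [3.142, 0.0, -3.071]
force: [-0.1, 0.4, 0.8]
opening: 0.0004
finger_force: 0.0
```

>>> apply_moves(slide=[[0.02, 0, 0], [0, 0, 0.025], [0, 0, 0], [-0.02, 0, 0], [-0.015, 0, -0.003], [-0.01, 0, -0.003], [0, 0, -0.003], [0, 0, 0]], turn=[[0, 0, 0], [0, 0, 0], [0, 0, 0], [0, 0, 0], [0, 0, 0], [0, 0, 0], [0, 0, 0], [0, 0, 0]], gripper=[1, 1, 1, 1, 1, 1, 1, 1])

```text
clock: 27.48
eef_pos: [0.5355, -0.0422, 0.1268]
tcp_rot: [-3.142, 0.0, -3.071]
force: [-0.3, 0.1, 0.8]
opening: -0.0001
finger_force: 0.0
```

>>> apply_moves(slide=[[-0.015, 0, -0.003], [-0.01, 0, -0.003], [0, 0, -0.002], [0, 0, 0]], turn=[[0, 0, 0], [0, 0, 0], [0, 0, 0], [0, 0, 0]], gripper=[1, 1, 1, 1])

```text
clock: 27.98
eef_pos: [0.543, -0.0417, 0.1291]
tcp_rot: [3.142, 0.0, -3.071]
force: [0.3, 0.1, -0.3]
opening: 0.0005
finger_force: 0.0
```

```bash
python3 look.py p1 190 140 160 120 240 160 100 75; python3 st.py
```

```text
rack [-0.0871 -0.1   ] [ 0.5429 -0.0417  0.129 ] [ 3.142  0.    -3.071] [ 0.1 -0.3 -1. ] [ 0.06  0.62 -0.05  1.91  0.05  0.61  1.61] 28.075
```

View pics/p1.png

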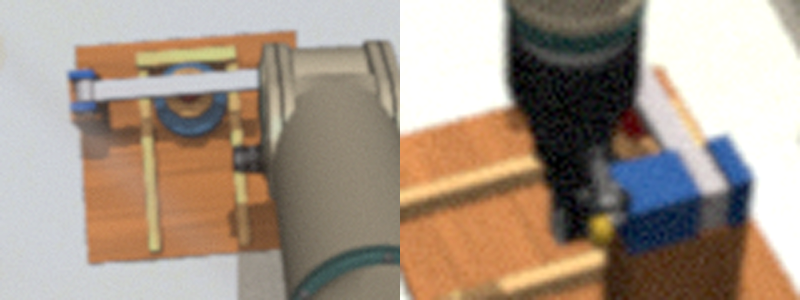

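The pin head, at (600,228) in the right crop, is now just short of the fork's face. The bar is still level across the jar.

>>> apply_moves(slide=[[0.02, 0, 0], [0, 0, 0.016], [0, 0, 0], [-0.02, 0, 0], [-0.015, 0, -0.003], [-0.01, 0, -0.003], [0, 0, -0.002], [0, 0, 0]], turn=[[0, 0, 0], [0, 0, 0], [0, 0, 0], [0, 0, 0], [0, 0, 0], [0, 0, 0], [0, 0, 0], [0, 0, 0]], gripper=[1, 1, 1, 1, 1, 1, 1, 1])

```text
clock: 29.08
eef_pos: [0.5504, -0.0411, 0.1267]
tcp_rot: [3.142, 0.0, -3.071]
force: [-0.5, 0.7, -0.1]
opening: -0.0002
finger_force: 0.0
```

>>> apply_moves(slide=[[-0.01, 0, -0.002], [0, 0, -0.002], [0, 0, 0]], turn=[[0, 0, 0], [0, 0, 0], [0, 0, 0]], gripper=[1, 1, 1])

```text
clock: 29.45
eef_pos: [0.5535, -0.0409, 0.1279]
tcp_rot: [-3.142, 0.0, -3.071]
force: [-0.4, -0.0, -0.3]
opening: 0.0
finger_force: 0.0
```

>>> apply_moves(slide=[[-0.01, 0, -0.002], [0, 0, -0.002], [0, 0, 0]], turn=[[0, 0, 0], [0, 0, 0], [0, 0, 0]], gripper=[1, 1, 1])

```text
clock: 29.82
eef_pos: [0.5548, -0.0409, 0.1284]
tcp_rot: [3.141, -0.003, -3.071]
force: [-3.9, 0.1, -2.4]
opening: 0.0002
finger_force: 1.9
```

>>> apply_moves(slide=[[-0.01, 0, 0], [0, 0, -0.002], [0, 0, 0.002], [0, 0, 0]], turn=[[0, 0, 0], [0, 0, 0], [0, 0, 0], [0, 0, 0]], gripper=[1, 1, 1, 1])

```text
clock: 30.32
eef_pos: [0.555, -0.0409, 0.1283]
tcp_rot: [3.141, -0.009, -3.071]
force: [-9.1, -0.6, 2.9]
opening: -0.0
finger_force: 5.0
```

Stopped firmly against the fork. I'll back off, rise and check.

>>> apply_moves(slide=[[0.03, 0, 0], [0.1, 0, 0], [0.15, 0, 0], [0.05, 0, -0.1], [0, 0.15, -0.15], [0, 0.15, -0.1], [0, 0.15, 0], [0, 0.15, 0], [0, 0.15, 0], [0, 0.15, 0], [0, 0, 0], [0, 0, 0]], turn=[[0, 0, 0], [0, 0, 0], [0, 0, 0], [0, 0, 0], [0, 0, 0], [0, 0, 0], [0, 0, 0], [0, 0, 0], [0, 0, 0], [0, 0, 0], [0, 0, 0], [0, 0, 0]], gripper=[1, 1, 1, 1, 1, 1, 1, 1, 1, 1, 1, 1])

```text
clock: 31.82
eef_pos: [0.4422, 0.221, 0.2336]
tcp_rot: [3.141, 0.002, -3.071]
force: [0.3, -0.1, 0.5]
opening: -0.0001
finger_force: 0.0
```

```bash
python3 look.py p2 190 140 160 120 240 160 100 75; python3 st.py
python3 - <<'E'
from h import *
f=np.load('cur.npz');y=np.radians(4.07);R=np.array([[np.cos(y),-np.sin(y)],[np.sin(y),np.cos(y)]])
for n,k in(("top","d"),("side","e")):
    h=cv2.cvtColor(f["p" if n=="top" else "s"],cv2.COLOR_RGB2HSV);m=cv2.inRange(h,(20,110,60),(36,255,255)).ravel()>0
    C=cloud(n,f[k]).reshape(-1,3);r=np.c_[(C[:,:2]-[.6227,.0643])@R,C[:,2]]
    q=r[m&(abs(r[:,0]+.07)<.04)&(abs(r[:,1]+.1)<.03)&(r[:,2]>.1)];print(n,len(q),np.median(q,0).round(4) if len(q) else '')
    q=r[(abs(r[:,0])<.008)&(r[:,1]>-.07)&(r[:,1]<-.03)&(r[:,2]>.12)];print(np.median(q,0).round(4))
E
```

```text
rack [-0.169  0.168] [0.4422 0.2199 0.2334] [-3.141e+00  1.000e-03 -3.073e+00] [ 0.2 -0.6 -0.2] [-0.45  0.4  -0.1   1.94  0.05  0.8   1.06] 31.925
top 52 [-0.0607 -0.0983  0.1501]
[-0.0002 -0.049   0.145 ]
side 65 [-0.0608 -0.103   0.1457]
[-1.000e-04 -4.940e-02  1.427e-01]
```

View pics/p2.png

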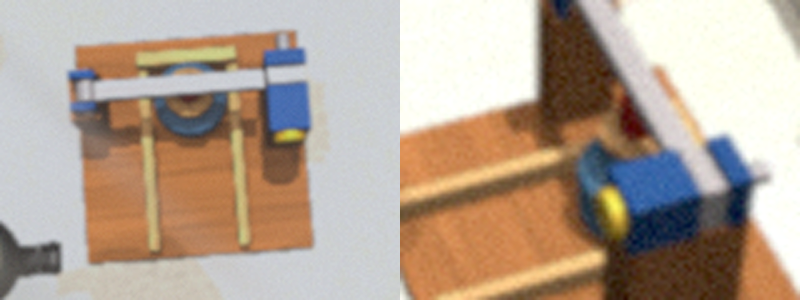

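The pin's head is flush with the fork: its centre is at rack x −60.7 mm (expected −60), and the tip shows beyond the far cheek at (283,40). The bar is level, the jar and stopper are in place, and the robot is clear.

```bash
python3 -c "
from station import *
print(close_job())"
```

```text
the job is handed in; nothing more can be done
None
```

I handed the job in at about 32 s; my last check showed the jar against its back stop, the cork stopper seated, the bar level over it and the pin's head against the fork (the hand-in returned no verdict).

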